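Load two blanks into the spring magazine of the feeder

ROBOT

A 7-joint arm with a two-finger parallel gripper is mounted at the origin on the work surface. World frame = base frame: x ahead of the robot, y to its left, z up, the work surface at z = 0. Lengths are in m, angles in rad, forces in N, time in s.
With the tool pointing down it reaches from about 0.425 to 1.025 m from the base axis. Payload 9.4 kg.
Tool frame: the origin (TCP) lies where the fingers leave the gripper's body, on its centre line; the fingertips stand 73 mm ahead of it and the grasp point (between the pads) lies 54 mm ahead of it; z points along the fingers, y is the direction in which the jaws open and shut (so a half turn about z gives the same grasp; the last joint's range is limited). The gripper opens to 85 mm and grips with 20 to 120 N. Pads are 22 mm wide; open, the fingers measure 114 mm over their backs; the gripper's body (76 mm by 85 mm) begins 54 mm behind the grasp point. The pads swing forward as they close: fully open they stand 13 mm farther back than shut.
Start: joints at [1.173, 0.599, -0.003, 1.599, 0.002, 0.943, -0.08], TCP at [0.229, -0.688, 0.304] pointing down, gripper open.
Joint ranges: [-2.57, 2.57], [-0.35, 1.97], [-1.29, 1.29], [0.11, 2.56], [-1.05, 4.19], [0.11, 1.86], [-2.63, 2.63]. Speed limits (rad/s): [2.22, 2.22, 3.01, 3.01, 3.14, 3.14, 3.14].

INTERFACE

Orientations are given as a 3x3 rotation matrix whose columns are the frame's x, y, z axes.
In Python, from plant import env gives the robot as it stands. The module is installed in compiled form; this text tells all that it offers.
- The arm moves only by the shell command python3 -m creep 'ROWS'. ROWS is text: rows parted by semicolons, each of 7 numbers parted by spaces: the turn, a rotation vector about the world's x, y, z in rad, then the shift along the world's x, y, z in m, then the opening, from 0 (shut) to 1 (fully open). In form: wx wy wz x y z hand; .... A call has 1 to 8 rows; each row shifts and turns the commanded pose from where the row before left it; what a row does not reach is not made up. A row lasts 1/8 s, in which the tool goes at most 62.5 mm and 10.7 degrees, less where a joint would pass 70% of its speed; a pose out of reach is approached as far as the arm can. A call with a gripper value outside its range is refused whole. The fingers move at their own pace and stop on an object; the grip force is fixed at half the most. Time passes only in rows, so rows that do not move let the fingers close. It gives the time, the measured TCP pose, the force and the opening at its end, in the units of the state.
- env.get_state(): the state, without advancing time (a new reading comes with each control period).
- env.grab_frame(name): name is "side" or "top"; returns a dict with "frame" (420x560x3 uint8, red, green, blue), "z_map" (420x560 float32, m along the optical axis (not along the pixel's ray), 0 where there is no reading), "K" (3x3 intrinsics, pixels), "dist" ([k1, k2, p1, p2, k3] as OpenCV has them; the pictures are not rectified), "R" (3x3) and "t" (3): a world point X has camera coordinates R X + t. Camera axes: x right, y down, z forward; pixel columns grow to the right and rows downward; lengths in m; the calibration is good to about 2 mm. A picture is of the moment at which its call begins.
- env.finish_job(): hands the job in, once; it reports no verdict.
Trained networks look in a picture, given as the dict that the camera call returned (one of the last four; its "shot" number tells which), for a name from the list of things; names that differ only in an ending like _2 or _b are one class to them, and where a whole thing is asked for, a point or a joint stands for the part that bears it (a point fixed in the world has none). Each returns a list of dicts, best first, with "p" (0 to 1); they miss things now and then, are a little off and sometimes report something else, mostly with a low value. They report only what shows in the picture. A call takes as long as a camera call. They do not tell look-alikes from the thing itself.
- env.boxes_of(picture, thing): "pixel" ([column, row] in pixels, amid what is visible of it).
- env.mark_of(picture, thing): "pixel" ([column, row] in pixels: a listed point, or the origin of a listed thing).
The state is a dict: "time": time; "joints": joint angles; "qvel": joint speeds; "tau": joint torques, N m; "position": TCP position; "ee_rot": TCP orientation; "wrist_force": force on the tool from outside, world axes, zero at the start; "torque": the same for the moment, N m; "width": opening from 0.0 (shut) to 1.0 (fully open).
Only numpy, scipy, OpenCV 4.12 (cv2) and the standard library are available. Lean on these libraries where they do the work, as an engineer would, in place of code of your own. Each camera call takes 0.05 s, during which the arm holds its last target. There are 200 camera calls.

TASK

Load the two oblong aluminium blanks into the feeder's spring magazine, one at a time: set each flat in the open top, then push it gently down past the two spring lips until they snap shut over it. Leave both held under the closed lips; never push harder than about 20 N (there is a hard stop not far below the full position), and leave the other parts on the bench where they are.

Things in the scene. Friction and masses are not known exactly. Their poses are not given: they have to be found in the camera images.
- magazine: Spring magazine: an upright aluminium well, open at the top, whose cage is clamped between two dark posts on a fixed 170 x 130 x 12 mm base plate. Origin: centre of the plate's underside, below the well's centre; z up, x along the well's long side. Posts 16 x 30 mm, centred 66 mm from the origin along x, 110 mm high. The cage is clamped H = 0 to 20 mm above its lowest setting; H is not measured.
- well_axis (a point): Point of the base on the well's axis, 75 mm above the magazine's origin (does not follow H). The lips' flat undersides are H above it, the well's rim 22 mm + H above it. Well 64 (x) x 40 mm (y) inside, flared at the rim. Mid-way along both long sides (+y, -y) the wall is open over 39 mm from top to bottom: room for fingers that hold a blank by its long sides.
- well_floor (a point): Point on the axis at the base plate's top, 12 mm above the origin. In the well a spring follower pushes up, about 3 N when empty and 8 N with two blanks in; it bears on the blank from the moment the lips are spread. With both blanks under the lips only 3 mm more travel are left before the follower meets a rigid stop. A blank not pushed far enough comes up again. Pushes over 20 N harm it.
- lip_a (a joint): Spring lip, 16 mm wide, at the -x end of the well: travel in m, 0 = closed (6 mm into the well), up to 0.009 = pushed out. Underside flat, upper face sloped from 1 to 11 mm above the underside: a blank laid in the mouth rests on both slopes, its underside about 7 mm above the lips' undersides and already inside the well's walls.
- lip_b (a joint): The like lip at the +x end: 0 = closed, up to 0.009 = pushed out. Pushing a blank down spreads both lips (3 to 10 N for the pair, besides the follower); when its top is lower than the lips' undersides they snap shut over it, the push drops, and the follower then holds it up against them.
- blank_a_center (a point): Centre of one oblong aluminium blank, a plain block 60 (x) x 36 (y) x 20 (z) mm, about 0.12 kg, lying flat on the table. z up, x along its length. The two blanks are alike; either may go first.
- blank_b_center (a point): Centre of the other oblong aluminium blank, 60 x 36 x 20 mm, as above.
- puck_center (a point): Centre of a round aluminium puck, diameter 46 mm, 20 mm high; not to be moved.
- square_blank_center (a point): Centre of a square aluminium block 52 x 52 x 20 mm; not to be moved.
- screwdriver: Black-handled screwdriver lying on the table at the right; origin under its middle; not to be moved.
- relay: Small plug-in relay on a grey socket, 34 x 28 x 54 mm, at the right; origin at the centre of its underside; not to be moved.
- fitting: Brass air fitting with a black nozzle, 34 mm high, at the left; origin under its centre; not to be moved.
- bearing: Steel ball bearing, diameter 40 mm, 12 mm high, lying at the left; origin under its centre; not to be moved.
Not all that is in view belongs to the job. Leave any black or green look-alike of the part that bears blank_b_center alone. Leave any purple look-alike of the part that bears blank_a_center alone.

How it is judged:
On the way:
1. one blank is under the closed lips while the other is still away from the magazine (value of joint each of lip_a, lip_b below 0.002 m and (((z of blank_a_center in the frame of magazine below 0.088 m and horizontal distance between blank_a_center and magazine below 0.006 m and angle between the z axis of blank_a_center and the z axis of magazine, either way round below 0.08 rad) and horizontal distance between blank_b_center and magazine above 0.06 m) or ((z of blank_b_center in the frame of magazine below 0.088 m and horizontal distance between blank_b_center and magazine below 0.006 m and angle between the z axis of blank_b_center and the z axis of magazine, either way round below 0.08 rad) and horizontal distance between blank_a_center and magazine above 0.06 m))), for 0.2 s.
At the end, for the whole second after the job is handed in: Both oblong blanks lie in the well under the lips (centres less than 88 mm above the magazine's origin and within 6 mm of its axis, flat within 0.08 rad), both lips are closed to within 2 mm, and the blanks are at rest (z of each of blank_a_center, blank_b_center in the frame of magazine below 0.088 m and horizontal distance between each of blank_a_center, blank_b_center and magazine below 0.006 m and angle between the z axis of each of blank_a_center, blank_b_center and the z axis of magazine, either way round below 0.08 rad and value of joint each of lip_a, lip_b below 0.002 m and linear speed of each of blank_a, blank_b below 0.02 m/s); the robot touches nothing.
It fails at once if one blank was pressed on the other with more than 24 N (driven hard against the stop) (contact force between blank_a and blank_b above 24 N).
It fails at once if the magazine was jammed or hit: its contact forces, springs included, summed to more than 40 N (contact force between magazine and anything else above 40 N).
It fails at once if a part that does not belong to the job was moved by more than 20 mm (distance of any of puck_center, square_blank_center, screwdriver, relay, fitting, bearing from where it was at the start of the episode above 0.02 m).
It also fails if it takes over 72 s, if anything falls off the work surface, if the arm or the gripper's body presses on something with over 40 N, if the wrist force passes 120 N, or if a joint passes its speed limit or range.

## Working session

There is one attempt and no reset: what is moved stays moved. The work goes in short steps, Python scripts to look and compute and a shell command to move; the robot and the scene stay as the last step left them, time stands still between calls to the robot, and variables do not carry over. Pictures are saved under pics/ and viewed, about 8 in all and at most 12, crops included, and the job is handed in when it is done.

```bash
mkdir -p pics; cat > h.py <<'E'
import numpy as np, cv2
from plant import env
def world(f,px,z=None,win=2):
    K=np.array(f["K"]);R=np.array(f["R"]);t=np.array(f["t"])
    n=cv2.undistortPoints(np.array([[px]],float),K,np.array(f["dist"],float))[0,0]
    d=np.array([n[0],n[1],1.])
    if z is None:
        c,r=int(round(px[0])),int(round(px[1])); w=f["z_map"][r-win:r+win+1,c-win:c+win+1]; w=w[w>0]
        return R.T@(d*np.median(w)-t) if w.size else None
    o=-R.T@t; v=R.T@d
    return o+v*(z-o[2])/v[2]
def cloud(f):
    K=np.array(f["K"]);R=np.array(f["R"]);t=np.array(f["t"]);h,w=f["z_map"].shape
    g=np.stack(np.meshgrid(np.arange(w),np.arange(h)),-1).reshape(-1,1,2).astype(float)
    n=cv2.undistortPoints(g,K,np.array(f["dist"],float))[:,0]
    P=np.c_[n,np.ones(len(n))]*f["z_map"].reshape(-1,1)
    return ((P-t)@R).reshape(h,w,3)
def save(f,name,crop=None,s=1):
    im=f["frame"][...,::-1]
    if crop: c0,r0,c1,r1=crop; im=im[r0:r1,c0:c1]
    cv2.imwrite(f"pics/{name}.png",cv2.resize(im,None,fx=s,fy=s,interpolation=cv2.INTER_CUBIC))
E
python3 - <<'E'
from h import *
np.set_printoptions(precision=4,suppress=True)
s=env.get_state(); print(s["time"],s["position"],s["ee_rot"],s["wrist_force"],s["width"])
F={}
for n in("top","side"):
    f=env.grab_frame(n);save(f,n+"0");F[n]=f
    print(n,-np.array(f["R"]).T@f["t"],np.array(f["R"])[2],f["K"][0][0])
    for th in("magazine","well_axis","well_floor","blank_a_center","puck_center","square_blank_center","screwdriver","relay","fitting","bearing"):
        for d in env.mark_of(f,th)[:6]:
            if d["p"]>.15: print(th,np.round(d["pixel"],1),round(d["p"],2),world(f,d["pixel"]))
i=cv2.hconcat([cv2.imread("pics/top0.png"),cv2.imread("pics/side0.png")])
cv2.imwrite("pics/both0.png",cv2.resize(i,(800,300)))
E
```

```text
0.0 [ 0.2285 -0.6877  0.303 ] [[ 0.949   0.3154 -0.0006]
 [ 0.3154 -0.949   0.0015]
 [-0.0001 -0.0016 -1.    ]] [-0.6094 -0.0132  0.5552] 0.9997593434039761
top [ 0.3225 -0.0217  1.0916] [ 0.1901  0.0243 -0.9815] 416.7065480670437
well_axis [304.7 184.3] 0.65 [ 0.5725 -0.0341  0.0895]
well_floor [306.4 194.7] 0.66 [ 0.5459 -0.0382  0.0905]
blank_a_center [188.3 233. ] 0.92 [0.4588 0.2702 0.02  ]
blank_a_center [152.1 224.9] 0.8 [0.4796 0.3695 0.021 ]
puck_center [186.7 179.9] 0.49 [0.6022 0.2817 0.0215]
square_blank_center [388.5 169.1] 0.89 [ 0.6318 -0.259   0.0211]
screwdriver [461.1 203.4] 0.91 [ 0.5401 -0.4537  0.0138]
relay [388.6 167.6] 0.68 [ 0.6358 -0.2594  0.0215]
relay [462.7 250.5] 0.48 [ 0.412  -0.4394  0.0393]
fitting [131.4 271.2] 0.45 [0.3571 0.4249 0.0056]
bearing [121.1 201.3] 0.6 [0.5477 0.4702 0.0016]
side [0.2166 0.741  1.0917] [ 0.231  -0.5827 -0.7791] 501.2322623891848
magazine [266.1 211.6] 0.68 [ 0.5549 -0.0157  0.0294]
well_axis [267.6 193.4] 0.75 [ 0.5565 -0.0314  0.0875]
well_floor [264.5 210.8] 0.88 [ 0.5596 -0.0158  0.0306]
blank_a_center [253.4 319.7] 0.77 [0.4601 0.2826 0.0196]
blank_a_center [226.5 353.5] 0.72 [0.4815 0.3826 0.0215]
blank_a_center [193.1 301.7] 0.24 [0.6119 0.2957 0.0202]
puck_center [191.8 303.4] 0.89 [0.6133 0.3002 0.0184]
square_blank_center [273.4 149.2] 0.73 [ 0.6317 -0.2511  0.019 ]
square_blank_center [266.6 194.3] 0.2 [ 0.5569 -0.0257  0.0899]
screwdriver [322.1 119.9] 0.68 [ 0.5437 -0.4505  0.0033]
relay [254.8 321.5] 0.5 [0.4552 0.2856 0.0198]
fitting [272.3 398.1] 0.67 [0.3469 0.4395 0.0331]
fitting [319.1 157.6] 0.21 [ 0.4923 -0.2696  0.0204]
fitting [266.4 192.5] 0.17 [ 0.5606 -0.033   0.0876]
bearing [182.9 381.5] 0.49 [0.547  0.4734 0.0019]
```

View pics/top0.png

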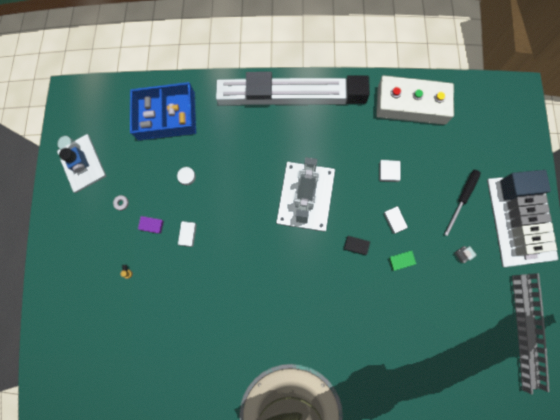

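View pics/side0.png

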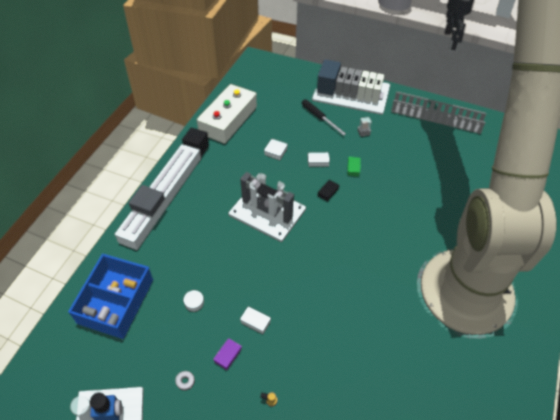

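The pictures show two aluminium-coloured oblongs, at top (187,233) and (396,219). Things that could be mistaken for them, by top pixel:
- purple (150,225)
- black (357,245)
- green (402,260)
- puck (186,176)
- square (390,170)

The magazine is at (305,192). Next I'll measure both blanks and the magazine.

```bash
cat >> h.py <<'E'
def blank(f,near,zr=(0.012,0.03),rad=.06):
    C=cloud(f);im=f["frame"].astype(int)
    m=(np.hypot(C[...,0]-near[0],C[...,1]-near[1])<rad)&(C[...,2]>zr[0])&(C[...,2]<zr[1])&(f["z_map"]>0)&(im.min(-1)>110)
    # outline by colour at the known top height
    n,l,st,ce=cv2.connectedComponentsWithStats(m.astype(np.uint8))
    k=1+np.argmax(st[1:,4]); P=C[l==k]
    r=cv2.minAreaRect((P[:,:2]*1000).astype(np.float32))
    return r,np.median(P[:,2]),P[:,:2].mean(0),st[k,4]
E
python3 - <<'E'
from h import *
np.set_printoptions(precision=4,suppress=True)
T=env.grab_frame("top");S=env.grab_frame("side")
for f in(T,S):
    for nr in([.459,.275],[.495,-.272]):
        print(blank(f,nr))
    C=cloud(f)
    near=np.hypot(C[...,0]-.56,C[...,1]+.03)<.13
    # base plate: bright, z~12mm
    im=f["frame"].astype(int)
    m=near&(C[...,2]>.004)&(C[...,2]<.02)&(im.min(-1)>110)
    P=C[m];h=cv2.minAreaRect((P[:,:2]*1000).astype(np.float32));print("plate",h,np.median(P[:,2]))
    m=near&(C[...,2]>.085)&(f["z_map"]>0)
    P=C[m];print("high",len(P),np.percentile(P[:,2],[5,25,50,75,90,98]))
    for a,b in((.1,.118),(.085,.135)):
        Q=P[(P[:,2]>a)&(P[:,2]<b)]
        print(a,cv2.minAreaRect((Q[:,:2]*1000).astype(np.float32)),Q.mean(0))
ct=cv2.resize(T["frame"][150:240,260:350],(400,400),interpolation=cv2.INTER_CUBIC)
cs=cv2.resize(S["frame"][165:245,225:305],(400,400),interpolation=cv2.INTER_CUBIC)
c1=cv2.resize(T["frame"][208:258,162:212],(400,200*2),interpolation=cv2.INTER_CUBIC)
c1=cv2.resize(c1,(400,200));c2=cv2.resize(T["frame"][195:245,371:421],(400,200))
cv2.imwrite("pics/c0.png",np.vstack([np.hstack([ct,cs]),np.hstack([c1,c2])])[...,::-1])
E
```

```text
(((457.2523193359375, 275.781982421875), (37.93916320800781, 60.03546905517578), 84.40135192871094), np.float64(0.020355858012778033), array([0.4571, 0.2751]), np.int32(333))
(((495.93634033203125, -272.7291259765625), (60.53981399536133, 38.827842712402344), 22.897666931152344), np.float64(0.020366565390813596), array([ 0.4954, -0.2721]), np.int32(335))
plate ((561.498046875, -37.62840270996094), (132.26162719726562, 171.5731658935547), 81.62608337402344) 0.012434287989904758
high 903 [0.0872 0.0906 0.1    0.1093 0.1122 0.1157]
0.1 ((561.80859375, -37.4755973815918), (54.715152740478516, 148.94020080566406), 80.8460693359375) [ 0.5629 -0.0377  0.1091]
0.085 ((561.7151489257812, -37.48202133178711), (54.711524963378906, 149.14181518554688), 80.89070892333984) [ 0.5623 -0.0375  0.0999]
(((458.0923767089844, 278.2997131347656), (39.384056091308594, 61.55366134643555), 83.09793853759766), np.float64(0.019026047922598974), array([0.4581, 0.2789]), np.int32(395))
(((494.91046142578125, -271.24462890625), (60.246299743652344, 42.75654602050781), 25.364337921142578), np.float64(0.018223433669806385), array([ 0.4946, -0.2694]), np.int32(209))
plate ((561.7955322265625, -33.94709014892578), (131.73092651367188, 173.99618530273438), 81.83171081542969) 0.0107416411891528
high 827 [0.0869 0.0901 0.0993 0.107  0.1104 0.1135]
0.1 ((560.7412719726562, -36.919246673583984), (57.468910217285156, 149.34349060058594), 81.04610443115234) [ 0.5597 -0.0354  0.1072]
0.085 ((560.5604248046875, -36.89075469970703), (57.468910217285156, 149.70960998535156), 81.04610443115234) [ 0.5606 -0.0344  0.0989]
```

View pics/c0.png

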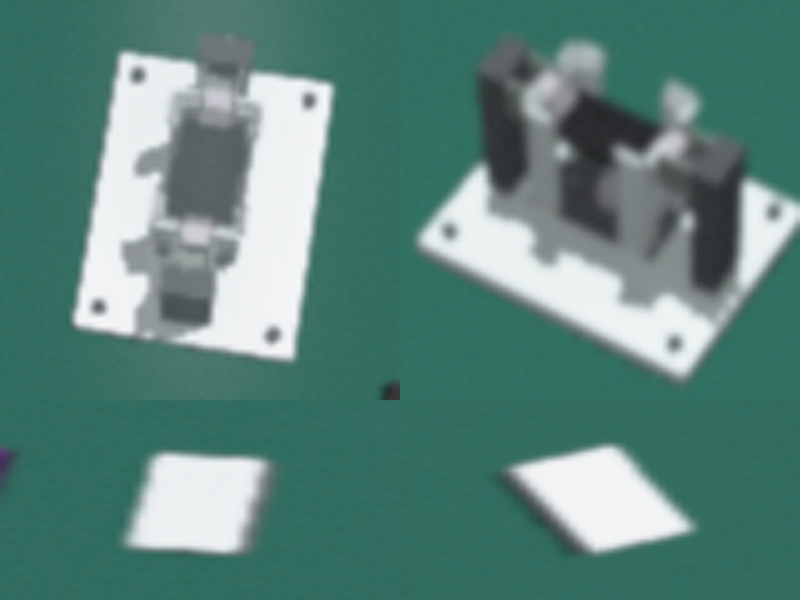

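The crop confirms both aluminium oblongs, each about 60x38 mm with its top at z≈20 mm. B is at (0.4955,-0.272) with yaw 23°, and A is at (0.4575,0.276) with yaw -6°. The magazine is at about (0.5615,-0.0365) with yaw -8.5°. B is nearest, so I'll load it first.

```bash
python3 -m creep '0 0 0.01 0.033 0.052 -0.005 0.6;0 0 0.01 0.033 0.052 -0.005 0.6;0 0 0.01 0.033 0.052 -0.01 0.6;0 0 0.01 0.033 0.052 -0.01 0.6;0 0 0.01 0.033 0.052 -0.01 0.6;0 0 0.01 0.033 0.052 -0.01 0.6;0 0 0.01 0.033 0.052 -0.02 0.6;0 0 0.01 0.033 0.052 -0.02 0.6'
```

```text
time: 2.2
position: [0.4914, -0.2742, 0.2152]
ee_rot: [[0.921, 0.39, 0.001], [0.39, -0.921, -0.001], [0.001, 0.001, -1.0]]
wrist_force: [0.8, -0.6, -0.2]
width: 0.602
```

```bash
python3 -m creep '0 0 0 0.004 0.002 -0.05 0.6;0 0 0 0 0 -0.05 0.6;0 0 0 0 0 -0.025 0.6;0 0 0 0 0 -0.01 0.6;0 0 0 0 0 -0.004 0.6;0 0 0 0 0 0 0.6'
```

```text
time: 2.95
position: [0.4947, -0.2739, 0.077]
ee_rot: [[0.921, 0.39, 0.001], [0.39, -0.921, -0.0], [0.001, 0.001, -1.0]]
wrist_force: [0.3, -0.3, -0.0]
width: 0.601
```

```bash
python3 - <<'E'
from h import *
S=env.grab_frame("side");T=env.grab_frame("top")
a=cv2.resize(S["frame"][110:210,270:370],(500,500),interpolation=cv2.INTER_CUBIC)
cv2.imwrite("pics/g1.png",a[...,::-1]); print(env.get_state()["position"],env.get_state()["wrist_force"])
E
```

```text
[ 0.49473079 -0.27396447  0.07732019] [-0.22469942 -0.41675292 -0.5504727 ]
```

View pics/g1.png

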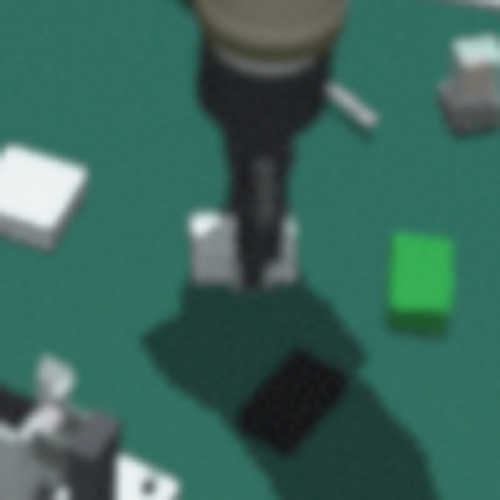

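The fingers straddle the blank (around pixel 245,250 in the crop). Next: go down 3 mm, close and lift.

```bash
python3 -m creep '0 0 0 0 0.001 -0.003 0.6;0 0 0 0 0 0 0.3;0 0 0 0 0 0 0.3;0 0 0 0 0 0 0.3;0 0 0 0 0 0 0.3;0 0 0 0 0 0 0.3'; python3 -m creep '0 0 0 0 0 0.02 0.3;0 0 0 0 0 0.05 0.3;0 0 0 0 0 0.05 0.3;0 0 0 0 0 0.03 0.3;0 0 0 0 0 0 0.3'
```

```text
time: 3.8
position: [0.4944, -0.2726, 0.0738]
ee_rot: [[0.921, 0.39, 0.0], [0.39, -0.921, -0.0], [0.0, 0.0, -1.0]]
wrist_force: [0.2, 0.3, 4.9]
width: 0.401
time: 4.42
position: [0.495, -0.2731, 0.2256]
ee_rot: [[0.921, 0.39, 0.004], [0.39, -0.921, -0.002], [0.003, 0.003, -1.0]]
wrist_force: [0.5, 0.1, -1.6]
width: 0.408
```

```bash
python3 -m creep '0 0 -0.11 0.013 0.047 0.005 0.3;0 0 -0.11 0.013 0.047 0.005 0.3;0 0 -0.11 0.013 0.047 0 0.3;0 0 -0.11 0.013 0.047 0 0.3;0 0 -0.11 0.0145 0.0485 0 0.3;0 0 0 0 0 0 0.3;0 0 0 0 0 0 0.3'
python3 - <<'E'
from h import *
np.set_printoptions(precision=4,suppress=True)
s=env.get_state();print(s["position"],s["ee_rot"],s["wrist_force"],s["width"])
S=env.grab_frame("side");T=env.grab_frame("top")
a=cv2.resize(S["frame"][130:240,210:320],(400,400),interpolation=cv2.INTER_CUBIC)
b=cv2.resize(T["frame"][150:240,260:350],(400,400),interpolation=cv2.INTER_CUBIC)
cv2.imwrite("pics/o1.png",np.hstack([a,b])[...,::-1])
for f in (S,T):
  for n in("blank_a_center","well_axis","well_floor","magazine"): print(n,[(np.round(d["pixel"],1),round(d["p"],2)) for d in env.mark_of(f,n)[:4]])
E
```

```text
time: 5.3
position: [0.5602, -0.0363, 0.2322]
ee_rot: [[0.989, -0.147, -0.002], [-0.147, -0.989, -0.001], [-0.002, 0.001, -1.0]]
wrist_force: [-0.5, -1.3, -1.4]
width: 0.409
[ 0.5602 -0.0363  0.2322] [[ 0.9891 -0.1473 -0.002 ]
 [-0.1473 -0.9891 -0.0008]
 [-0.0019  0.0011 -1.    ]] [-0.5294 -1.2892 -1.434 ] 0.4088531589381606
blank_a_center [(array([254. , 323.7]), 0.77), (array([227.1, 356. ]), 0.7)]
well_axis [(array([265.5, 194.1]), 0.65)]
well_floor [(array([266.5, 209.2]), 0.84)]
magazine [(array([266.1, 211.4]), 0.59)]
blank_a_center []
well_axis []
well_floor []
magazine []
```

View pics/o1.png

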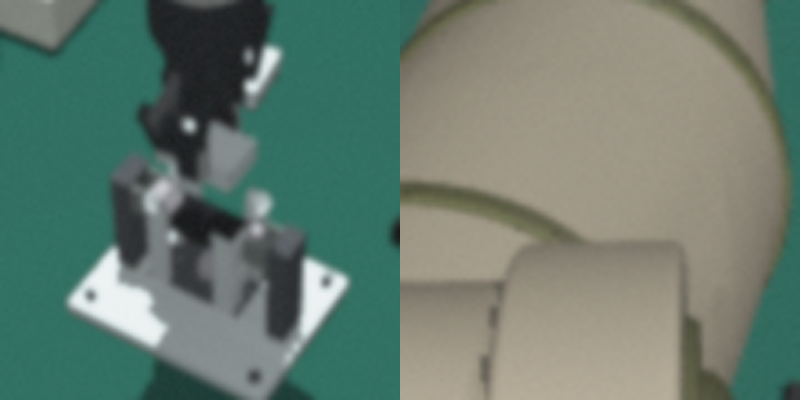

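```bash
cat >> h.py <<'E'
TH=np.radians(-8.5);EX=np.array([np.cos(TH),np.sin(TH)]);EY=np.array([-EX[1],EX[0]]);O=np.array([.5615,-.0365])
def mag(P): d=P[...,:2]-O; return np.stack([d@EX,d@EY,P[...,2]],-1)
E
python3 - <<'E'
from h import *
np.set_printoptions(precision=4,suppress=True,linewidth=150)
f=env.grab_frame("side");M=mag(cloud(f));im=f["frame"].astype(int);g=im.mean(-1)
ok=(f["z_map"]>0)
def ext(m,n):
    P=M[m];print(n,len(P),"x",np.percentile(P[:,0],[0,2,10,90,98,100])*1e3,"y",np.percentile(P[:,1],[2,50,98])*1e3,"z",np.percentile(P[:,2],[2,50,98])*1e3)
near=ok&(abs(M[...,0])<.06)&(abs(M[...,1])<.05)
ext(near&(M[...,2]>.14)&(M[...,2]<.195)&(g>90),"blank")
ext(near&(M[...,2]>.14)&(M[...,2]<.195)&(g<60),"dark/fingers")
p=ok&(abs(M[...,1])<.03)
ext(p&(M[...,0]>.045)&(M[...,0]<.09)&(M[...,2]>.102)&(M[...,2]<.13),"post+")
ext(p&(M[...,0]<-.045)&(M[...,0]>-.09)&(M[...,2]>.102)&(M[...,2]<.13),"post-")
ext(ok&(abs(M[...,0])<.1)&(abs(M[...,1])<.08)&(M[...,2]>.004)&(M[...,2]<.02)&(g>95),"plate")
w=near&(abs(M[...,0])<.045)&(M[...,2]>.08)&(M[...,2]<.14)
for r in range(165,225): 
    pass
P=M[w&(g>80)];print("bright well z hist",np.histogram(P[:,2]*1e3,bins=range(80,142,3)))
for lo,hi in((-.045,-.018),(.018,.045)):
    for sgn in(-1,1):
        Q=P[(P[:,0]>lo)&(P[:,0]<hi)&(P[:,1]*sgn>.008)]; print(lo,sgn,len(Q),np.percentile(Q,[5,50,95],axis=0).tolist() if len(Q) else 0)
E
```

```text
blank 235 x [-32.068  -30.5362 -29.5849   3.1223  23.0587  27.9543] y [-17.2088   6.1394  30.2172] z [158.7725 177.3317 184.0368]
dark/fingers 29 x [-12.3644 -11.1874  -9.7394  -1.1645   0.7041   0.9556] y [-18.5467  30.0281  33.0425] z [173.892  186.0075 193.8159]
post+ 83 x [45.3505 47.2319 52.459  70.9905 73.3523 74.3458] y [-12.4114   2.2396  15.0127] z [102.3854 107.6341 112.0984]
post- 88 x [-75.3931 -75.2042 -73.6811 -54.0774 -48.0881 -47.1203] y [-11.733    4.4878  16.784 ] z [102.2867 107.8005 112.4821]
plate 1331 x [-87.1418 -85.1682 -78.4034  62.947   79.8296  88.3711] y [-56.2605  33.8527  66.5423] z [ 5.6068 10.7985 16.0679]
bright well z hist (array([13, 11, 35, 32, 29, 30, 28, 49, 37, 22, 31, 27,  1,  0,  0,  0,  0,  0,  0,  0]), array([ 80,  83,  86,  89,  92,  95,  98, 101, 104, 107, 110, 113, 116, 119, 122, 125, 128, 131, 134, 137, 140]))
-0.045 -1 60 [[-0.043490229829800976, -0.024444909369313622, 0.08672777730201452], [-0.03112855266557698, -0.01943021284001579, 0.10602157769971307], [-0.02144538392068941, -0.008484433999817924, 0.11505106913607291]]
-0.045 1 82 [[-0.04180464723007676, 0.009476895605350255, 0.08094713338025757], [-0.03454242027261638, 0.022730403733722874, 0.09616926807485934], [-0.021919823953609786, 0.027470669549684322, 0.11327046488105691]]
0.018 -1 44 [[0.01951495721090466, -0.02253942754568999, 0.08706464869622285], [0.030968569516523374, -0.01448367720769856, 0.09701113560913155], [0.04258178809718586, -0.008229818749249844, 0.11141494473440135]]
0.018 1 78 [[0.01911304992394579, 0.01039650643483752, 0.08333851164478143], [0.029642510752034897, 0.02340242824301097, 0.10181061582118708], [0.038363546123583156, 0.027631149647666053, 0.11386843386321353]]
```

The well rim is at about 114 mm, so H≈17 mm. The held blank is about 1 mm towards -x. I'll correct that and descend slowly while watching the force.

```bash
python3 -m creep '0 0 0 0.001 0 -0.03 0.3;0 0 0 0 0 -0.01 0.3;0 0 0 0 0 -0.003 0.3;0 0 0 0 0 0 0.3'; python3 -m creep '0 0 0 0 0 -0.003 0.3;0 0 0 0 0 0 0.3'; python3 -m creep '0 0 0 0 0 -0.003 0.3;0 0 0 0 0 0 0.3'
```

```text
time: 6.35
position: [0.562, -0.0362, 0.1906]
ee_rot: [[0.989, -0.149, 0.0], [-0.149, -0.989, -0.0], [0.0, -0.0, -1.0]]
wrist_force: [0.8, 0.8, -0.1]
width: 0.406
time: 6.6
position: [0.5619, -0.0361, 0.1875]
ee_rot: [[0.989, -0.149, 0.0], [-0.149, -0.989, 0.0], [0.0, -0.0, -1.0]]
wrist_force: [0.1, -0.3, -0.8]
width: 0.406
time: 6.85
position: [0.5617, -0.0361, 0.1841]
ee_rot: [[0.989, -0.149, -0.0], [-0.149, -0.989, 0.0], [-0.0, 0.0, -1.0]]
wrist_force: [0.3, -0.1, -1.3]
width: 0.405
```

```bash
python3 -m creep '0 0 0 0 0 -0.003 0.3;0 0 0 0 0 0 0.3'; python3 -m creep '0 0 0 0 0 -0.003 0.3;0 0 0 0 0 0 0.3'; python3 -m creep '0 0 0 0 0 -0.002 0.3;0 0 0 0 0 0 0.3'
```

```text
time: 7.1
position: [0.5617, -0.0361, 0.181]
ee_rot: [[0.989, -0.149, -0.0], [-0.149, -0.989, 0.0], [-0.0, 0.0, -1.0]]
wrist_force: [1.0, 0.2, -1.4]
width: 0.404
time: 7.35
position: [0.5617, -0.0361, 0.178]
ee_rot: [[0.989, -0.149, -0.0], [-0.149, -0.989, 0.0], [-0.0, 0.0, -1.0]]
wrist_force: [-0.7, 0.0, -0.6]
width: 0.406
time: 7.6
position: [0.5617, -0.0361, 0.1761]
ee_rot: [[0.989, -0.149, -0.0], [-0.149, -0.989, 0.0], [-0.0, 0.0, -1.0]]
wrist_force: [0.0, -0.7, -1.3]
width: 0.406
```

```bash
for i in 1; do :; done; python3 -m creep '0 0 0 0 0 -0.002 0.3;0 0 0 0 0 0 0.3'; python3 -m creep '0 0 0 0 0 -0.002 0.3;0 0 0 0 0 0 0.3'; python3 -m creep '0 0 0 0 0 -0.002 0.3;0 0 0 0 0 0 0.3'
```

```text
time: 7.85
position: [0.5616, -0.0361, 0.1741]
ee_rot: [[0.989, -0.149, -0.001], [-0.149, -0.989, 0.0], [-0.001, 0.0, -1.0]]
wrist_force: [-1.2, -0.3, -0.6]
width: 0.407
time: 8.1
position: [0.5616, -0.0361, 0.1721]
ee_rot: [[0.989, -0.149, -0.001], [-0.149, -0.989, 0.0], [-0.001, 0.0, -1.0]]
wrist_force: [-1.2, 0.1, -0.7]
width: 0.406
time: 8.35
position: [0.5619, -0.0361, 0.1702]
ee_rot: [[0.989, -0.149, 0.0], [-0.149, -0.989, -0.0], [0.0, -0.0, -1.0]]
wrist_force: [0.4, -0.8, 0.8]
width: 0.406
```

Contact with the lips starts at TCP z≈0.171. I'll keep pushing in small steps.

```bash
python3 -m creep '0 0 0 0 0 -0.002 0.3;0 0 0 0 0 0 0.3'; python3 -m creep '0 0 0 0 0 -0.002 0.3;0 0 0 0 0 0 0.3'; python3 -m creep '0 0 0 0 0 -0.002 0.3;0 0 0 0 0 0 0.3'
```

```text
time: 8.6
position: [0.5619, -0.0361, 0.1682]
ee_rot: [[0.989, -0.149, 0.0], [-0.149, -0.989, 0.0], [0.0, -0.0, -1.0]]
wrist_force: [-0.8, -0.2, 2.4]
width: 0.408
time: 8.85
position: [0.5615, -0.0361, 0.1659]
ee_rot: [[0.989, -0.149, -0.001], [-0.149, -0.989, 0.0], [-0.001, 0.0, -1.0]]
wrist_force: [0.1, 0.5, -0.2]
width: 0.408
time: 9.1
position: [0.5618, -0.0361, 0.1641]
ee_rot: [[0.989, -0.149, -0.0], [-0.149, -0.989, -0.0], [-0.0, 0.0, -1.0]]
wrist_force: [0.3, -0.3, -0.1]
width: 0.406
```

```bash
python3 -m creep '0 0 0 0 0 -0.002 0.3;0 0 0 0 0 0 0.3'; python3 -m creep '0 0 0 0 0 -0.002 0.3;0 0 0 0 0 0 0.3'; python3 -m creep '0 0 0 0 0 -0.002 0.3;0 0 0 0 0 0 0.3'; python3 -m creep '0 0 0 0 0 -0.002 0.3;0 0 0 0 0 0 0.3' | grep -v ee
```

```text
time: 9.35
position: [0.5617, -0.0361, 0.1622]
ee_rot: [[0.989, -0.149, -0.0], [-0.149, -0.989, 0.0], [-0.0, -0.0, -1.0]]
wrist_force: [-0.4, 0.2, 2.2]
width: 0.406
time: 9.6
position: [0.5617, -0.0361, 0.1601]
ee_rot: [[0.989, -0.149, -0.0], [-0.149, -0.989, 0.0], [-0.0, 0.0, -1.0]]
wrist_force: [-1.5, 0.2, 0.9]
width: 0.409
time: 9.85
position: [0.5618, -0.0361, 0.1581]
ee_rot: [[0.989, -0.149, -0.0], [-0.149, -0.989, -0.0], [-0.0, 0.0, -1.0]]
wrist_force: [-1.1, -0.1, 1.2]
width: 0.404
time: 10.1
position: [0.5618, -0.0361, 0.1561]
wrist_force: [-1.9, -0.4, 3.2]
width: 0.401
```

```bash
python3 - <<'E'
from h import *
f=env.grab_frame("side");save(f,"i1",(215,140,315,240),5)
s=env.get_state();print(s["position"],s["wrist_force"],s["width"])
E
```

```text
[ 0.56179009 -0.03610982  0.15612984] [-1.03657893  1.47340679  1.3136246 ] 0.40838704596891784
```

View pics/i1.png

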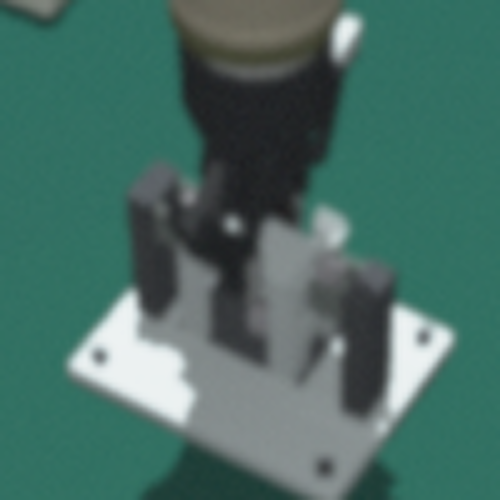

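The blank is inside the well between the posts, held level. Pushing on.

```bash
for q in 1; do python3 -m creep '0 0 0 0 0 -0.002 0.3;0 0 0 0 0 0 0.3'; python3 -m creep '0 0 0 0 0 -0.002 0.3;0 0 0 0 0 0 0.3';  python3 -m creep '0 0 0 0 0 -0.002 0.3;0 0 0 0 0 0 0.3'; python3 -m creep '0 0 0 0 0 -0.002 0.3;0 0 0 0 0 0 0.3'; python3 -m creep '0 0 0 0 0 -0.002 0.3;0 0 0 0 0 0 0.3'; python3 -m creep '0 0 0 0 0 -0.002 0.3;0 0 0 0 0 0 0.3'; done | grep -v ee
```

```text
time: 10.4
position: [0.5618, -0.0361, 0.1541]
wrist_force: [-0.7, 0.6, 3.5]
width: 0.405
time: 10.65
position: [0.5618, -0.0361, 0.1521]
wrist_force: [-1.9, 1.1, 2.9]
width: 0.406
time: 10.9
position: [0.5618, -0.0361, 0.1502]
wrist_force: [-1.5, -0.0, 3.1]
width: 0.405
time: 11.15
position: [0.5618, -0.0361, 0.1482]
wrist_force: [-2.3, 0.6, 3.7]
width: 0.406
time: 11.4
position: [0.5618, -0.0361, 0.1462]
wrist_force: [-2.1, -0.1, 3.0]
width: 0.408
time: 11.65
position: [0.5618, -0.0361, 0.1442]
wrist_force: [-1.9, -0.1, 4.0]
width: 0.408
```

```bash
for q in 1; do python3 -m creep '0 0 0 0 0 -0.002 0.3;0 0 0 0 0 0 0.3'; python3 -m creep '0 0 0 0 0 -0.002 0.3;0 0 0 0 0 0 0.3';  python3 -m creep '0 0 0 0 0 -0.002 0.3;0 0 0 0 0 0 0.3'; python3 -m creep '0 0 0 0 0 0 0.3;0 0 0 0 0 0 0.3';  done | grep -v ee
python3 - <<'E'
from h import *
f=env.grab_frame("side");save(f,"i2",(215,140,315,240),5)
E
```

```text
time: 11.9
position: [0.5618, -0.0361, 0.1422]
wrist_force: [-1.1, 0.7, 4.5]
width: 0.408
time: 12.15
position: [0.5618, -0.0361, 0.1402]
wrist_force: [-1.9, 0.8, 4.9]
width: 0.403
time: 12.4
position: [0.5618, -0.0361, 0.1382]
wrist_force: [-2.4, -0.5, 6.2]
width: 0.408
time: 12.65
position: [0.5618, -0.0361, 0.1384]
wrist_force: [-1.8, 0.5, 5.1]
width: 0.407
```

View pics/i2.png

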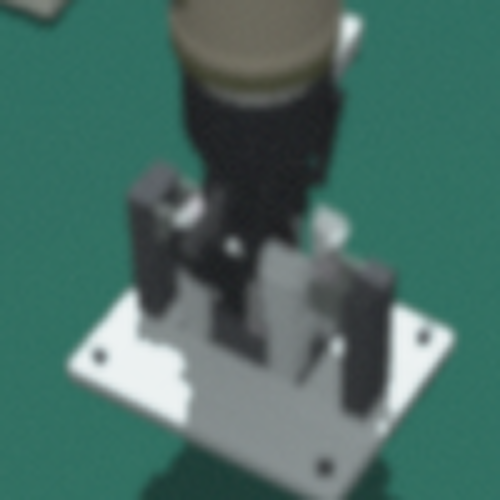

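```bash
for q in 1; do python3 -m creep '0 0 0 0 0 -0.002 0.3;0 0 0 0 0 0 0.3'; python3 -m creep '0 0 0 0 0 -0.001 0.3;0 0 0 0 0 0 0.3';  python3 -m creep '0 0 0 0 0 0 0.45;0 0 0 0 0 0 0.55;0 0 0 0 0 0 0.55;0 0 0 0 0 0 0.55';  done | grep -v ee
python3 -m creep '0 0 0 0 0 0.02 0.55;0 0 0 0 0 0.04 0.55;0 0 0 0 0 0.05 0.55;0 0 0 0 0 0.03 0.55;0 0 0 -0.03 0.05 0 0.55;0 0 0 -0.03 0.05 0 0.55;0 0 0 -0.03 0.05 0 0.55'
python3 - <<'E'
from h import *
f=env.grab_frame("side");g=env.grab_frame("top")
b=cv2.resize(g["frame"][150:240,260:350],(400,400),interpolation=cv2.INTER_CUBIC)
a=cv2.resize(f["frame"][155:245,220:310],(400,400),interpolation=cv2.INTER_CUBIC)
cv2.imwrite("pics/r1.png",np.hstack([a,b])[...,::-1])
np.set_printoptions(precision=1,suppress=True)
for n,fr in(("side",f),("top",g)):
    M=mag(cloud(fr)); m=(fr["z_map"]>0)&(abs(M[...,0])<.02)&(abs(M[...,1])<.012)&(M[...,2]<.14)&(M[...,2]>.02)
    print(n,m.sum(),np.percentile(M[m][:,2],[5,25,50,75,95])*1e3 if m.any() else 0)
E
```

```text
time: 12.95
position: [0.5618, -0.0361, 0.1363]
wrist_force: [-2.1, 0.5, 5.6]
width: 0.407
time: 13.2
position: [0.5618, -0.0362, 0.1353]
wrist_force: [-2.0, 0.5, 5.1]
width: 0.408
time: 13.7
position: [0.5619, -0.0361, 0.1352]
wrist_force: [-0.4, 0.2, -0.3]
width: 0.546
time: 14.58
position: [0.4708, 0.1151, 0.2755]
ee_rot: [[0.989, -0.149, 0.001], [-0.149, -0.989, 0.0], [0.001, -0.0, -1.0]]
wrist_force: [0.5, 0.1, -0.3]
width: 0.548
side 31 [32.1 36.1 89.2 90.4 92.1]
top 152 [89.5 91.1 92.1 93.2 94.8]
```

View pics/r1.png

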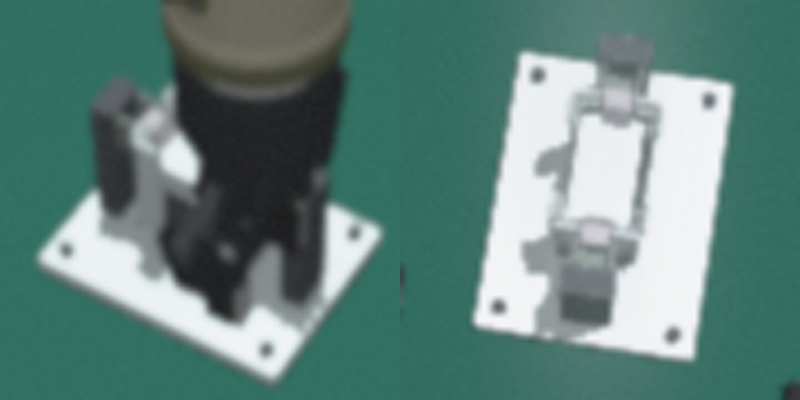

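Blank B sits under both lips. In the top view the lips overlap its ends at (615,105) and (595,230), its top is at z≈91–92 mm, and it is centred. Now blank A.

```bash
python3 -m creep '0 0 0.02 -0.004 0.05 -0.01 0.6;0 0 0.02 -0.004 0.05 -0.02 0.6;0 0 0 -0.004 0.05 -0.03 0.6;0 0 0 -0.0015 0.012 -0.04 0.6;0 0 0 0 0 -0.03 0.6;0 0 0 0 0 0 0.6'
python3 - <<'E'
from h import *
f=env.grab_frame("side");print(blank(f,[.4575,.277])); print(env.get_state()["position"])
E
```

```text
time: 15.42
position: [0.4579, 0.275, 0.1435]
ee_rot: [[0.994, -0.109, -0.003], [-0.109, -0.994, -0.003], [-0.003, 0.003, -1.0]]
wrist_force: [-0.2, -0.2, -0.6]
width: 0.599
(((457.8926086425781, 277.6070251464844), (38.484580993652344, 61.56004333496094), 86.1423568725586), np.float64(0.0191237536665843), array([0.45029751, 0.28102162]), np.int32(272))
[0.45844904 0.27510839 0.14482604]
```

```bash
python3 -m creep '0 0 0 0 0.001 -0.04 0.6;0 0 0 0 0 -0.02 0.6;0 0 0 0 0 -0.008 0.6;0 0 0 0 0 0 0.6;0 0 0 0 0 0 0.6'
```

```text
time: 16.1
position: [0.4588, 0.277, 0.0784]
ee_rot: [[0.994, -0.109, 0.001], [-0.109, -0.994, 0.001], [0.001, -0.001, -1.0]]
wrist_force: [-0.3, -0.4, -0.1]
width: 0.599
```

```bash
python3 -m creep '0 0 0 -0.001 0 -0.0035 0.6;0 0 0 0 0 0 0.6;0 0 0 0 0 0 0.3;0 0 0 0 0 0 0.3;0 0 0 0 0 0 0.3;0 0 0 0 0 0 0.3;0 0 0 0 0 0 0.3'; python3 -m creep '0 0 0 0 0 0.02 0.3;0 0 0 0 0 0.05 0.3;0 0 0 0 0 0.05 0.3;0 0 0 0 0 0.04 0.3;0 0 -0.04 0.012 -0.05 0 0.3;0 0 0 0.014 -0.05 0 0.3;0 0 0 0.014 -0.05 0 0.3;0 0 0 0.014 -0.05 0 0.3'
```

```text
time: 16.98
position: [0.4573, 0.2769, 0.0742]
ee_rot: [[0.994, -0.109, 0.0], [-0.109, -0.994, 0.0], [0.0, -0.0, -1.0]]
wrist_force: [-0.9, 0.0, 6.1]
width: 0.407
time: 17.98
position: [0.5114, 0.0753, 0.2338]
ee_rot: [[0.989, -0.148, -0.0], [-0.148, -0.989, 0.0], [-0.0, -0.0, -1.0]]
wrist_force: [0.7, 1.4, -0.5]
width: 0.411
```

```bash
python3 -m creep '0 0 0 0.025 -0.055 0 0.3;0 0 0 0.024 -0.057 -0.002 0.3;0 0 0 0 0 0 0.3;0 0 0 0 0 0 0.3'
python3 - <<'E'
from h import *
np.set_printoptions(precision=1,suppress=True)
f=env.grab_frame("side");s=env.get_state();p=s["position"];print(p*1e3,s["ee_rot"][0:2,0]*1e3,mag(np.array(p))*1e3,s["wrist_force"])
M=mag(cloud(f));g=f["frame"].mean(-1);zb=p[2]-.075
m=(f["z_map"]>0)&(abs(M[...,0])<.06)&(M[...,1]>.008)&(M[...,1]<.03)&(M[...,2]>zb+.002)&(M[...,2]<zb+.019)&(g>80)
P=M[m]*1e3;print(len(P),np.percentile(P[:,0],[0,2,5,10,50,90,98,100]),np.percentile(P[:,1],[5,50,95]))
E
```

```text
time: 18.48
position: [0.5598, -0.0351, 0.2315]
ee_rot: [[0.989, -0.149, -0.001], [-0.149, -0.989, 0.0], [-0.001, -0.0, -1.0]]
wrist_force: [-0.5, 0.2, -1.1]
width: 0.406
[559.7 -34.2 231.5] [ 989.  -147.7] [ -2.1   2.1 231.5] [ 0.4  1.  -1. ]
71 [-32.8 -32.5 -31.7 -31.  -20.2  18.   25.3  26.5] [10.4 20.1 25.5]
```

```bash
python3 -m creep '0 0 0 0.0015 -0.0015 -0.03 0.3;0 0 0 0 0 -0.008 0.3;0 0 0 0 0 0 0.3;0 0 0 0 0 0 0.3'
```

```text
time: 19.02
position: [0.562, -0.0362, 0.1944]
ee_rot: [[0.989, -0.148, 0.001], [-0.148, -0.989, 0.0], [0.001, -0.0, -1.0]]
wrist_force: [-0.2, 0.5, -1.6]
width: 0.406
```

```bash
for q in 1; do python3 -m creep '0 0 0 0 0 -0.006 0.3;0 0 0 0 0 0 0.3'; python3 -m creep '0 0 0 0 0 -0.006 0.3;0 0 0 0 0 0 0.3'; python3 -m creep '0 0 0 0 0 -0.006 0.3;0 0 0 0 0 0 0.3';python3 -m creep '0 0 0 0 0 -0.004 0.3;0 0 0 0 0 0 0.3';python3 -m creep '0 0 0 0 0 -0.002 0.3;0 0 0 0 0 0 0.3';done | grep -v ee
```

```text
time: 19.27
position: [0.5617, -0.0366, 0.1877]
wrist_force: [-0.7, 0.3, -0.6]
width: 0.405
time: 19.52
position: [0.5616, -0.0367, 0.1813]
wrist_force: [-1.0, -0.4, -0.6]
width: 0.405
time: 19.77
position: [0.5616, -0.0366, 0.1753]
wrist_force: [-0.5, 0.5, -1.6]
width: 0.407
time: 20.02
position: [0.5617, -0.0366, 0.1716]
wrist_force: [-1.5, -0.3, -1.2]
width: 0.406
time: 20.27
position: [0.5622, -0.0367, 0.17]
wrist_force: [0.0, -0.9, 1.9]
width: 0.406
```

```bash
for q in 1; do python3 -m creep '0 0 0 0 0 -0.003 0.3;0 0 0 0 0 0 0.3'; python3 -m creep '0 0 0 0 0 -0.003 0.3;0 0 0 0 0 0 0.3'; python3 -m creep '0 0 0 0 0 -0.003 0.3;0 0 0 0 0 0 0.3';python3 -m creep '0 0 0 0 0 -0.003 0.3;0 0 0 0 0 0 0.3';done | grep -v ee
```

```text
time: 20.52
position: [0.5624, -0.0367, 0.1669]
wrist_force: [1.8, 0.5, -0.0]
width: 0.407
time: 20.78
position: [0.5621, -0.0366, 0.1637]
wrist_force: [1.2, -0.6, 2.9]
width: 0.409
time: 21.02
position: [0.562, -0.0366, 0.1607]
wrist_force: [2.0, -0.0, 2.1]
width: 0.406
time: 21.28
position: [0.5619, -0.0366, 0.1577]
wrist_force: [1.8, -0.4, 1.8]
width: 0.408
```

```bash
for q in 1; do python3 -m creep '0 0 0 0 0 -0.002 0.3;0 0 0 0 0 0 0.3'; python3 -m creep '0 0 0 0 0 -0.002 0.3;0 0 0 0 0 0 0.3'; python3 -m creep '0 0 0 0 0 -0.002 0.3;0 0 0 0 0 0 0.3';python3 -m creep '0 0 0 0 0 -0.002 0.3;0 0 0 0 0 0 0.3';done | grep -v ee
```

```text
time: 21.52
position: [0.5619, -0.0366, 0.1558]
wrist_force: [2.0, -0.7, 2.7]
width: 0.407
time: 21.78
position: [0.5619, -0.0366, 0.1538]
wrist_force: [2.2, 0.2, 4.6]
width: 0.405
time: 22.02
position: [0.562, -0.0366, 0.1518]
wrist_force: [2.1, 0.1, 4.7]
width: 0.406
time: 22.28
position: [0.562, -0.0366, 0.1498]
wrist_force: [3.1, -0.1, 4.3]
width: 0.405
```

```bash
for q in 1; do python3 -m creep '0 0 0 0 0 -0.002 0.3;0 0 0 0 0 0 0.3'; python3 -m creep '0 0 0 0 0 -0.001 0.3;0 0 0 0 0 0 0.3;0 0 0 0 0 0 0.3'; python3 -m creep '0 0 0 0 0 -0.001 0.3;0 0 0 0 0 0 0.3;0 0 0 0 0 0 0.3';done | grep -v ee
python3 - <<'E'
from h import *
f=env.grab_frame("side");save(f,"i3",(215,140,315,240),5)
F=[]
for i in range(8): env.grab_frame("side"); F.append(env.get_state()["wrist_force"])
print(np.mean(F,0))
E
```

```text
time: 22.52
position: [0.5619, -0.0366, 0.1478]
wrist_force: [2.0, 0.1, 4.9]
width: 0.409
time: 22.9
position: [0.5619, -0.0366, 0.1468]
wrist_force: [2.2, 0.1, 3.3]
width: 0.406
time: 23.28
position: [0.5619, -0.0366, 0.1458]
wrist_force: [2.8, -0.2, 5.1]
width: 0.403
[2.69258645 0.03696333 4.66185942]
```

View pics/i3.png

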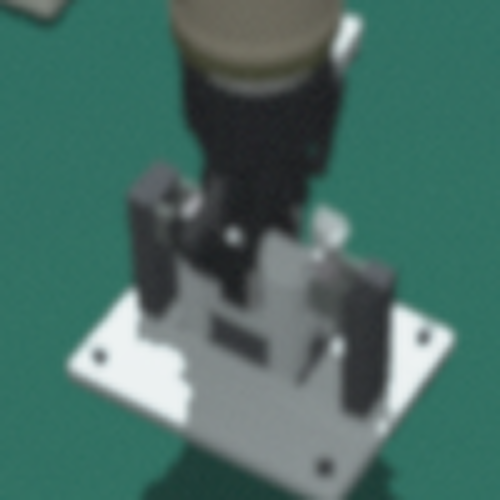

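```bash
cat > m.py <<'E'
from h import *
F=[]
for i in range(5): f=env.grab_frame("side"); F.append(env.get_state()["wrist_force"])
print("avg",np.round(np.mean(F,0),2),"lip px",f["frame"][178:188,247:257].mean(),f["frame"][178:188,277:287].mean())
E
python3 -c "
import cv2
for n in('i1','i2','i3'):
  im=cv2.imread(f'pics/{n}.png');print(n,im[190:240,160:210].mean(),im[190:240,310:360].mean())"
python3 -m creep '0 0 0 0 0 -0.001 0.3;0 0 0 0 0 0 0.3'|grep pos; python3 m.py;python3 -m creep '0 0 0 0 0 -0.001 0.3;0 0 0 0 0 0 0.3'|grep pos; python3 m.py
```

```text
i1 65.4364 121.1396
i2 98.3916 119.49786666666667
i3 78.9548 120.2896
position: [0.5619, -0.0366, 0.1448]
avg [2.79 0.26 5.38] lip px 82.96666666666667 120.37333333333333
position: [0.5619, -0.0366, 0.1438]
avg [2.75 0.26 5.63] lip px 84.74666666666667 120.34
```

```bash
python3 -m creep '0 0 0 0 0 -0.0007 0.3;0 0 0 0 0 0 0.3'|grep pos; python3 m.py;python3 -m creep '0 0 0 0 0 -0.0007 0.3;0 0 0 0 0 0 0.3'|grep pos; python3 m.py
```

```text
position: [0.5619, -0.0366, 0.1431]
avg [ 2.78 -0.14  5.32] lip px 87.14 120.23
position: [0.5619, -0.0366, 0.1428]
avg [1.99 0.03 9.82] lip px 87.77666666666667 120.29666666666667
```

The force jumped by about 4.5 N within 0.3 mm, so the stop has been reached. The lips should have snapped about 3 mm earlier, where the force dropped near 0.147. I'll back off slightly, release and check.

```bash
python3 -m creep '0 0 0 0 0 0.0007 0.3;0 0 0 0 0 0 0.45;0 0 0 0 0 0 0.55;0 0 0 0 0 0 0.55;0 0 0 0 0 0 0.55'
python3 -m creep '0 0 0 0 0 0.02 0.55;0 0 0 0 0 0.04 0.55;0 0 0 0 0 0.05 0.55;0 0 0 0 0 0.03 0.55;0 0 0 -0.03 0.05 0 0.55;0 0 0 -0.03 0.05 0 0.55;0 0 0 -0.03 0.05 0 0.55;0 0 0 -0.02 0.05 0 0.55'
python3 - <<'E'
from h import *
f=env.grab_frame("side");g=env.grab_frame("top")
b=cv2.resize(g["frame"][150:240,260:350],(400,400),interpolation=cv2.INTER_CUBIC)
a=cv2.resize(f["frame"][155:245,220:310],(400,400),interpolation=cv2.INTER_CUBIC)
cv2.imwrite("pics/r2.png",np.hstack([a,b])[...,::-1])
np.set_printoptions(precision=1,suppress=True)
for n,fr in(("side",f),("top",g)):
    M=mag(cloud(fr)); m=(fr["z_map"]>0)&(abs(M[...,0])<.02)&(abs(M[...,1])<.012)&(M[...,2]<.14)&(M[...,2]>.02)
    print(n,m.sum(),np.percentile(M[m][:,2],[5,25,50,75,95])*1e3 if m.any() else 0)
    if n=="top":
        P=M[m];A=np.c_[P[:,:2],np.ones(len(P))];print("slopes mrad",np.linalg.lstsq(A,P[:,2],rcond=None)[0]*1e3)
E
```

```text
time: 26.35
position: [0.5615, -0.0366, 0.1429]
ee_rot: [[0.989, -0.149, -0.001], [-0.149, -0.989, 0.0], [-0.001, 0.0, -1.0]]
wrist_force: [0.0, -0.2, -0.2]
width: 0.549
time: 27.35
position: [0.4502, 0.1645, 0.2832]
ee_rot: [[0.989, -0.149, -0.0], [-0.149, -0.989, 0.0], [-0.0, 0.0, -1.0]]
wrist_force: [0.1, 0.6, 0.3]
width: 0.553
side 3 [30.7 32.  33.6 34.7 35.6]
top 157 [89.4 91.  92.2 93.4 95.8]
slopes mrad [-4.5 19.7 92.3]
```

View pics/r2.png

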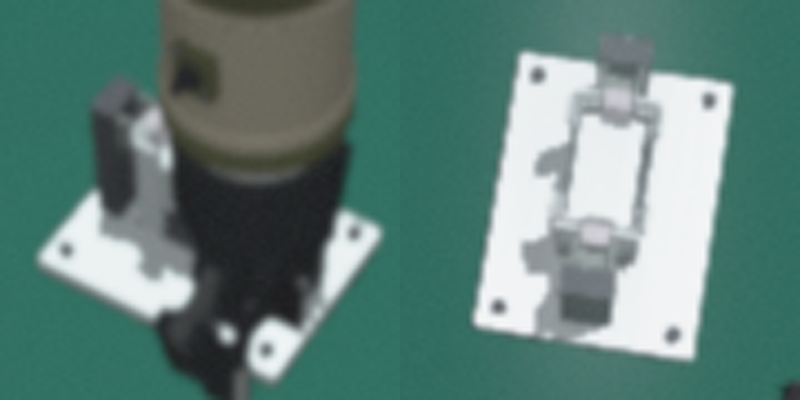

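The top view matches the single-blank state. The lips overlap the blank's ends at (615,105) and (597,232), and the top is again at z≈92 mm and level. Handing in.

```bash
python3 - <<'E'
from plant import env
print(env.get_state()["time"],env.finish_job())
E
```

```text
the job is handed in; nothing more can be done
27.45 None
```

I loaded both aluminium blanks into the magazine one at a time and handed the job in at 27.5 s, with the gripper open and clear of everything.

**First blank:** I loaded the right-hand one first, at about (0.495, -0.272). After release, the top camera showed both lips closed over its ends, with its top at about 91–92 mm. The highest push I read was about 7.5 N, allowing for the blank's weight.

**Second blank:** I then loaded the left-hand one, at about (0.458, 0.277). I pushed it until the force jumped at the stop, to about 11 N, then backed off and released. The last check again showed both lips over its ends, with its top at about 92 mm. That is the same height as with one blank, so its centre is at about 82 mm. It was flat to about 0.02 rad, within the noise of the depth reading.

**Less certain points:**
- **Snap not clearly felt:** I did not see a distinct force drop when the lips snapped. I judged them closed from the stop being reached, the final height and the top view.
- **Side camera blocked:** The arm hid the well from the side camera in the last check, so that check rests on the top camera alone.
- **Fingertips touched the table:** They pressed on it with about 5–6 N at each pick-up.

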